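# Break a seized lathe chuck loose with the knock-off bar

## Robot

A 7-joint arm with a two-finger parallel gripper is mounted at the origin on the work surface. World frame = base frame: x ahead of the robot, y to its left, z up, the work surface at z = 0. Lengths are in m, angles in rad, forces in N, time in s.
With the tool pointing down it reaches from about 0.425 to 0.95 m from the base axis. Payload 16.7 kg.
Tool frame: the origin (TCP) lies midway between the tips of the shut fingers; the grasp point (between the pads) lies r.tcp_to_grasp behind it (r.tcp_to_grasp is the distance from the TCP to the grasp point, in m); z points along the fingers, y is the direction in which the jaws open and shut (so a half turn about z gives the same grasp; the last joint's range is limited). The gripper opens to 94 mm and grips with 3 to 60 N. Pads are 16 mm wide; open, the fingers measure 119 mm over their backs; the gripper's body (75 mm by 177 mm) begins 78 mm behind the grasp point.
Start: joints at [-1.363, 0.426, 0.074, 1.606, -0.034, 1.111, -0.067], TCP at [0.236, 0.632, 0.205] pointing down, gripper open.
Joint ranges: [-2.85, 2.85], [-0.5, 2.14], [-1.23, 1.37], [0.21, 2.46], [-1.02, 4.16], [0.16, 2.05], [-2.73, 2.73]. Speed limits (rad/s): [1.89, 1.89, 2.39, 2.39, 3.01, 3.01, 3.01].

## Interface

Orientations are given as a unit quaternion [w, x, y, z].
In Python, from plant import r, imaging gives the robot as it stands.
- The arm moves only by the shell command python3 -m crank 'ROWS' [FORCE]. ROWS is JSON, a list of rows, each a list of 3 entries, a list of its own where there are three numbers: the shift along the world's x, y, z in cm, then the turn, a rotation vector about the world's x, y, z in degrees, then the finger opening in cm, from 0 to 9.4. A call has 1 to 5 rows; each row shifts and turns the commanded pose from where the row before left it; what a row does not reach is not made up. A row lasts 1/8 s, in which the tool goes at most 62.5 mm and 10.7 degrees, less where a joint would pass 70% of its speed; a pose out of reach is approached as far as the arm can. A call is refused whole if a number of a shift passes 6.25 or a number of a turn 10.7, either way. A call with a gripper value outside its range is refused whole. The fingers move at their own pace and stop on an object; FORCE is the grip in N (left out, the last holds). Time passes only in rows, so rows that do not move let the fingers close. It gives the time, the measured TCP pose, the force and the opening at its end, in the units of the state.
- r.sense(): the state, without advancing time (a new reading comes with each control period).
- imaging.get_image(name): name is "scene" or "top" or "wrist"; returns a dict with "img" (420x560x3 uint8, blue, green, red), "camera_matrix" (3x3 intrinsics, pixels), "dist_coeffs" ([k1, k2, p1, p2, k3] as OpenCV has them; the pictures are not rectified), "pose" (4x4, takes a point from camera to world coordinates); the wrist camera has in their place "mount" (4x4, takes a point from camera to tool coordinates, whose origin is the TCP and whose axes are the flange's). Camera axes: x right, y down, z forward; pixel columns grow to the right and rows downward; lengths in m; the calibration is good to about 2 mm. A picture is of the moment at which its call begins: read the wrist's pose just before it. There is no depth.
- r.hand_in(): hands the job in, once; it reports no verdict.
The state is a dict: "clock": time; "joint_pos": joint angles; "qd": joint speeds; "tau": joint torques, N m; "position": TCP position; "tcp_rot": TCP orientation; "wrist_force": force on the tool from outside, world axes, zero at the start; "ft_torque": the same for the moment, N m; "grip_width": finger opening in m.
Only numpy, scipy, OpenCV 4.12 (cv2) and the standard library are available. Lean on these libraries where they do the work, as an engineer would, in place of code of your own. Each camera call takes 0.05 s, during which the arm holds its last target. There are 200 camera calls.

## Task

The chuck on the bench lathe has to come off and the spindle is already locked. Take the knock-off bar from the rack, push it fully home into the hole in the chuck's side, find out by gentle trial which way the thread undoes (nothing shows whether it is left-hand or right-hand; never lean hard on it the way it does not give) and back the chuck off about 20 degrees with the bar. Then draw the bar out and stand it back in its hole in the rack, leaving the other things as they are.

Things in the scene. Friction and masses are not known exactly. Their poses are not given: they have to be found in the camera images.
- chuck (a joint): Angle of the chuck on its locked spindle, rad; 0 as found (screwed up tight, bar hole straight up). Positive leans the hole towards hole_mouth's +x (away from the robot), clockwise seen from the chuck's face; negative leans it towards the robot. A left-hand thread undoes in the positive way, a right-hand one in the negative way; either may be fitted, the left-hand is commoner.
- lathe: White bench lathe, fixed; bed across in front of the robot, headstock to its left. Origin on the bench below the chuck's hole, y along the spindle, 180 mm up. Its chuck slips at some 0.65 Nm the way it undoes (5 to 6 N at 120 mm from the axis, up to 12 N if the grip resists the bar's lean), for 60 degrees and more, and stays where left. The other way it does not turn at all. A push of 30 N forces the thread.
- hole_mouth (a point): Centre of the bar hole's mouth, in a flat on the rear of the steel four-jaw chuck (100 mm wide), 47 mm from the spindle axis. Round hole, 14 mm wide, 25.5 mm deep, 2.5 mm chamfer, radial; the other three flats are blank. Frame turns with the chuck: z out of the hole (up as found), y along the spindle to the headstock, which begins 50 mm away and is 275 mm high. Tool rest 110 mm to -y, 200 mm high.
- hole_floor (a point): Centre of the floor of the bar hole, 25.5 mm below hole_mouth along the hole, 21.5 mm from the spindle axis. Same axes as hole_mouth.
- bar: The knock-off bar, loose, 140 g, 140 mm long, upright in the rack: round steel shank 12 mm thick, 70 mm long, foot bevelled 2 by 4 mm; above it a brass ferrule and a straight round pale wood handle, 24 mm thick, spanning 70 to 140 mm from the foot. Origin at the foot's centre, z along the bar to the handle's end. Home in the chuck its foot stands on the hole's floor, with some 0.08 rad of free lean each way.
- bar_tip (a point): Centre of the foot of the bar's shank (the bar's origin).
- rack: Wooden tool rack, fixed on the bench, a block 60 by 250 by 70 mm. Origin at the centre of its underside; four equal holes, 16 mm wide with a 3 mm chamfer, 55 mm deep (floor 15 mm above the bench), along its y axis at y = -90, -30, 30 and 90 mm, x = 0. A tool stands in each; the bar may be in any of them and goes back to that same hole.
- drift: Bystander in the rack: plain steel rod 12 mm thick, 155 mm long, with a 20 mm brass head. Origin at its foot.
- t_key: Bystander in the rack: steel T-handled key, 12 mm shaft, crossbar 76 mm wide, 141 mm tall. Origin at its foot.
- scraper: Bystander in the rack: hand scraper with a dark pear-shaped wooden handle up to 38 mm thick, 146 mm tall. Origin at its foot.
- wax: Bystander on the bench: wax tin, 64 mm wide, 55 mm high. Origin under its centre.
- blank: Bystander on the bench: wooden cylinder 70 mm wide, 110 mm high, standing. Origin under its centre.
Mind the look-alikes: they are no part of the job. Leave any red or turquoise look-alike of the bar alone.

How it is judged:
On the way, in this order (a step that is already met when the one before it is completed fails the run):
1. the knock-off bar is fully home in the chuck's hole (distance between bar_tip and hole_floor below 0.006 m and angle between the z axis of bar and the z axis of hole_mouth, either way round below 0.2 rad), for 0.2 s.
2. the chuck is backed off by more than 0.28 rad (16 degrees) in the way that undoes it, with the bar in its hole ((value of joint chuck above 0.28 rad or value of joint chuck below -0.28 rad) and distance between bar_tip and hole_floor below 0.012 m), for 0.2 s.
At the end, for the whole second after the job is handed in: The chuck stays backed off by more than 0.28 rad (16 degrees), at rest; the knock-off bar stands upright (within 0.2 rad) in its hole in the rack, foot down to within 7 mm of the hole's floor, at rest and released ((value of joint chuck above 0.28 rad or value of joint chuck below -0.28 rad) and velocity of joint chuck between -0.05 and 0.05 rad/s and x of bar in the frame of rack between -0.012 and 0.012 m and y of bar in the frame of rack between -0.102 and 0.102 m and z of bar in the frame of rack between 0.005 and 0.022 m and angle between bar's own z axis and vertical below 0.2 rad and linear speed of bar below 0.03 m/s); the robot touches nothing.
It fails at once if the thread is forced: the bar is strained in the chuck by contact forces of more than 160 N together, as by a push of some 30 N on its handle (contact force between bar and lathe above 160 N).
It fails at once if one of the other tools in the rack is moved by more than 20 mm (distance of any of drift, t_key, scraper from where it was at the start of the episode above 0.02 m).
It fails at once if the wax tin or the wooden blank is moved by more than 30 mm or tipped (distance of any of wax, blank from where it was at the start of the episode above 0.03 m or angle between any of wax, blank's own z axis and vertical above 0.3 rad).
It also fails if it takes over 58 s, if anything falls off the work surface, if the arm or the gripper's body presses on something with over 40 N, if the wrist force passes 120 N, or if a joint passes its speed limit or range.

## Working session

There is one attempt and no reset: what is moved stays moved. The work goes in short steps, Python scripts to look and compute and a shell command to move; the robot and the scene stay as the last step left them, time stands still between calls to the robot, and variables do not carry over. Pictures are saved under pics/ and viewed, about 8 in all and at most 12, crops included, and the job is handed in when it is done.

```bash
mkdir -p pics; ls
cat > h.py <<'E'
import numpy as np, cv2, json
from plant import r, imaging
from scipy.spatial.transform import Rotation as R
def q2R(q): return R.from_quat([q[1],q[2],q[3],q[0]]).as_matrix()
def cam(n):
    s=r.sense(); d=imaging.get_image(n)
    if n=='wrist':
        T=np.eye(4);T[:3,:3]=q2R(s['tcp_rot']);T[:3,3]=s['position'];d['T']=T@np.array(d['mount'])
    else: d['T']=np.array(d['pose'])
    d['K']=np.array(d['camera_matrix'],float);d['D']=np.array(d['dist_coeffs'],float)
    return d
def ray(d,uv):
    p=cv2.undistortPoints(np.array([[uv]],float),d['K'],d['D'])[0,0]
    v=d['T'][:3,:3]@np.array([p[0],p[1],1]);return d['T'][:3,3],v/np.linalg.norm(v)
def onz(d,uv,z,ax=2):
    o,v=ray(d,uv);return o+v*(z-o[ax])/v[ax]
def proj(d,P):
    Ti=np.linalg.inv(d['T']);return cv2.projectPoints(np.array(P,float).reshape(-1,1,3),cv2.Rodrigues(Ti[:3,:3])[0],Ti[:3,3],d['K'],d['D'])[0][:,0]
def tri(a,ua,b,ub):
    o1,v1=ray(a,ua);o2,v2=ray(b,ub);s=np.linalg.lstsq(np.c_[v1,-v2],o2-o1,rcond=None)[0]
    p,q=o1+s[0]*v1,o2+s[1]*v2;return (p+q)/2,np.linalg.norm(p-q)
def save(n,im): cv2.imwrite(f'pics/{n}.png',im)
def st():
    s=r.sense();print('t',s['clock'],'p',np.round(s['position'],4),'z',np.round(q2R(s['tcp_rot'])[:,2],3),'y',np.round(q2R(s['tcp_rot'])[:,1],3),'F',np.round(s['wrist_force'],1),'w',round(s['grip_width'],4))
E
python3 - <<'E'
from h import *
import pickle
st();print(r.tcp_to_grasp)
for n in('scene','top','wrist'):
    d=cam(n);save(n+'0',d['img']);pickle.dump(d,open(n+'0.pkl','wb'));print(n,d['T'].round(3).tolist(),d['K'][0,0])
E
```

```text
pics
t 0.0 p [0.2357 0.632  0.2048] z [-0.    -0.001 -1.   ] y [ 0.349  0.937 -0.001] F [-0.7  0.1 -0.6] w 0.0939
0.0188
scene [[0.599, 0.568, -0.565, 0.993], [0.801, -0.423, 0.424, -0.406], [0.002, -0.706, -0.708, 0.806], [0.0, 0.0, 0.0, 1.0]] 450.9901528984559
top [[0.025, -0.986, 0.166, 0.308], [-1.0, -0.023, 0.015, -0.039], [-0.011, -0.166, -0.986, 1.327], [0.0, 0.0, 0.0, 1.0]] 476.3514442644895
wrist [[0.35, 0.901, 0.255, 0.161], [0.937, -0.336, -0.096, 0.66], [-0.001, 0.272, -0.962, 0.386], [0.0, 0.0, 0.0, 1.0]] 313.67425416000754
```

View pics/scene0.png

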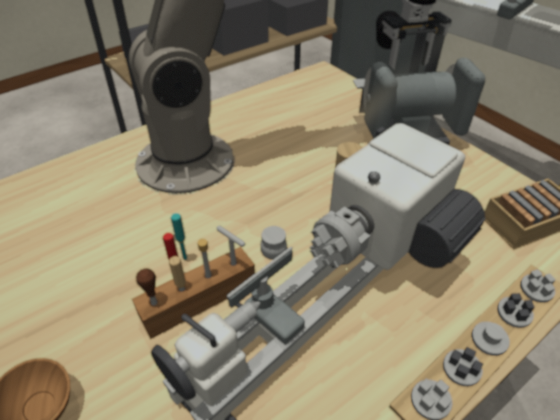

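View pics/top0.png

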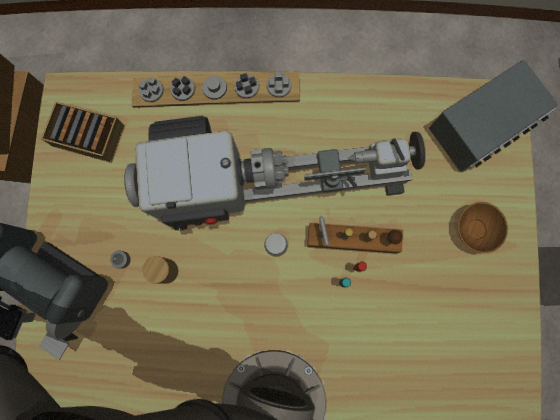

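Run:
```python
from h import *
import pickle
s=pickle.load(open('scene0.pkl','rb'));t=pickle.load(open('top0.pkl','rb'))
def c(d,x0,y0,w,h): return cv2.resize(d['img'][y0:y0+h,x0:x0+w],(400,300),interpolation=cv2.INTER_CUBIC)
save('comp',np.vstack([np.hstack([c(s,130,225,120,90),c(s,300,195,100,75)]),np.hstack([c(t,300,200,120,90),c(t,235,135,80,60)])]))
```

```text
(no output)
```

View pics/comp.png

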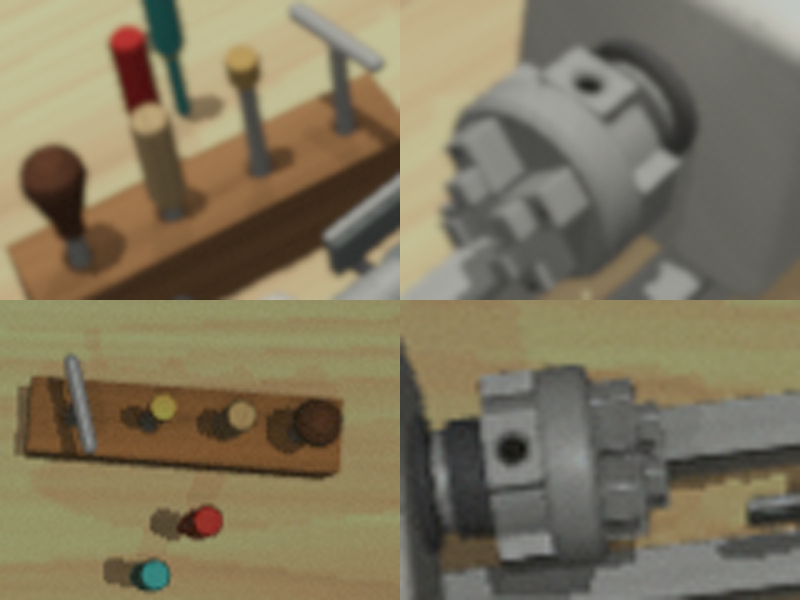

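Run:
```python
from h import *
import pickle
s=pickle.load(open('scene0.pkl','rb'));t=pickle.load(open('top0.pkl','rb'))
print('bar top',tri(s,(175.6,260.7),t,(372.6,234.8)), onz(t,(372.6,234.8),.155),onz(s,(175.6,260.7),.155))
print('hole',tri(s,(347.5,216),t,(257.4,165)), onz(t,(257.4,165),.227),onz(s,(347.5,216),.227))
cs=[onz(t,(300+u/3.333,200+(v-300)/3.333),.07)[:2] for u,v in((33,377),(342,400),(340,474),(27,455))]
print(np.round(cs,4),np.mean(cs,0)); a=(cs[1]+cs[2]-cs[0]-cs[3])/2;print(np.linalg.norm(a),np.degrees(np.arctan2(a[0],-a[1])))
# drift top
print('drift',tri(s,(130+242/3.333,225+60/3.333),t,(300+163/3.333,200+107/3.333)))
print('tkey ends',[onz(t,(300+u/3.333,200+(v-300)/3.333),.156) for u,v in((71,357),(89,447))])
# chuck flat edges: direction of spindle from top
print('spindle', [onz(t,(235+(u-400)/5,135+(v-300)/5),.227) for u,v in((540,368),(605,560),(482,375),(500,560))])
d=t
hsv=cv2.cvtColor(t['img'],cv2.COLOR_BGR2HSV)
print('tcp dist', np.hypot(.236,.632))
```

```text
bar top (array([ 0.44651183, -0.23745191,  0.15405512]), np.float64(0.002191223966159337)) [ 0.44596795 -0.23830504  0.155     ] [ 0.44784717 -0.23673336  0.155     ]
hole (array([0.59924608, 0.04812002, 0.22453699]), np.float64(0.00046461584256055457)) [0.59844705 0.04773907 0.227     ] [0.60101624 0.04641803 0.227     ]
[[ 0.4836 -0.0854]
 [ 0.4705 -0.3335]
 [ 0.4112 -0.3313]
 [ 0.421  -0.0817]] [ 0.44658004 -0.20796221]
0.24914101852189946 -2.6338719859878297
drift (array([ 0.44986916, -0.17791987,  0.16730249]), np.float64(0.0001666261853941224))
tkey ends [array([ 0.487272  , -0.11029826,  0.156     ]), array([ 0.42028106, -0.1245265 ,  0.156     ])]
spindle [array([0.63936576, 0.03577162, 0.227     ]), array([0.54579399, 0.00182756, 0.227     ]), array([0.63531928, 0.06352737, 0.227     ]), array([0.54469006, 0.05148399, 0.227     ])]
tcp dist 0.6746258222155449
```

```bash
python3 -m crank '[[[1,-2,5.5],[0,0,-6],5],[[2,-4,4.2],[0,0,-6],5],[[3,-5,2],[0,0,-6],5],[[3,-5.3,1],[0,0,-6],5],[[3,-5.3,0],[0,0,-6],5]]'
python3 -m crank '[[[2,-5.8,0],[0,0,-6.5],5],[[2,-5.8,0],[0,0,-6.5],5],[[2,-5.8,0],[0,0,-6.5],5],[[2,-5.8,0],[0,0,-6.5],5],[[2,-5.8,0],[0,0,-6.5],5]]'
python3 -m crank '[[[0,-6.1,0],[0,0,0],5],[[0,-6.1,0],[0,0,0],5],[[-0.3,-6.1,0],[0,0,0],5],[[-0.3,-6.1,-2],[0,0,0],5],[[0,0,0],[0,0,0],5]]'
python3 - <<'E'
from h import *
import pickle
st()
t=pickle.load(open('top0.pkl','rb'))
print('red',onz(t,(362.4,266.3),.13),'turq',onz(t,(346,282.5),.13))
d=cam('wrist');pickle.dump(d,open('w1.pkl','wb'));save('w1',d['img']);print(proj(d,[[.446,-.238,.155],[.446,-.238,.085]]))
E
```

```text
clock: 0.78
position: [0.3567, 0.4149, 0.3333]
tcp_rot: [-0.0, 0.428, 0.904, 0.001]
wrist_force: [0.9, -0.2, -0.1]
grip_width: 0.0504
clock: 1.4
position: [0.456, 0.1245, 0.3326]
tcp_rot: [-0.0, 0.664, 0.748, 0.0]
wrist_force: [1.3, 0.1, 0.7]
grip_width: 0.0501
clock: 2.02
position: [0.4484, -0.1198, 0.3122]
tcp_rot: [-0.0, 0.665, 0.747, -0.0]
wrist_force: [-0.4, 1.2, -0.2]
grip_width: 0.05
t 2.025 p [ 0.4484 -0.1198  0.3122] z [-0.001  0.    -1.   ] y [ 0.993  0.116 -0.001] F [-0.4  1.2 -0.2] w 0.05
red [ 0.36890205 -0.21674403  0.13      ] turq [ 0.32775661 -0.17586145  0.13      ]
[[267.81659862 288.19416065]
 [269.76254887 262.9277975 ]]
```

View pics/w1.png

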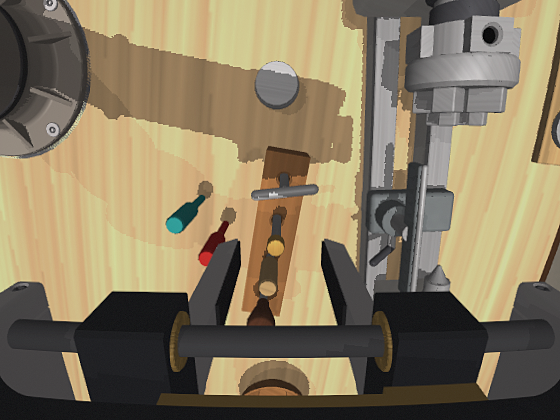

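```bash
python3 - <<'E'
from h import *
import pickle
d=pickle.load(open('w1.pkl','rb'));s=pickle.load(open('scene0.pkl','rb'));t=pickle.load(open('top0.pkl','rb'))
print(onz(d,(267.5,288.3),.155))
g=cv2.cvtColor(d['img'],cv2.COLOR_BGR2GRAY)[15:55,470:510]
m=(g<60).astype(np.uint8);n,l,sta,c=cv2.connectedComponentsWithStats(m);print(sta,c+[470,15])
print('hole',onz(d,(490,35),.227),tri(d,(490,35),s,(347.5,216)),tri(d,(490,35),t,(257.4,165)))
g=d['img'].copy()
print('bed',[onz(d,p,.12) for p in((368,60),(361,270))])
E
python3 -m crank '[[[-0.1,-5.9,0],[0,0,0],5],[[-0.15,-5.9,-3],[0,0,0],5],[[0,0,-5],[0,0,0],5],[[0,0,-3],[0,0,0],5],[[0,0,0],[0,0,0],5]]'
```

```text
[ 0.44563333 -0.23819004  0.155     ]
[[   0    0   40   40 1379]
 [  13    0    2    1    2]
 [  17    0    1    1    1]
 [  25    0    4    1    4]
 [   0    2    2   19   25]
 [  13   11   15   18  189]] [[489.83393764  34.72298767]
 [483.5         15.        ]
 [487.          15.        ]
 [496.5         15.        ]
 [470.24        24.44      ]
 [489.53968254  34.92592593]]
hole [0.59793106 0.04769075 0.227     ] (array([0.59935249, 0.04842914, 0.22454582]), np.float64(0.0001588139967206626)) (array([0.5986308 , 0.04792686, 0.22597961]), np.float64(0.0002726835145447366))
bed [array([0.52750524, 0.03566077, 0.12      ]), array([ 0.56601133, -0.2176455 ,  0.12      ])]
clock: 2.7
position: [0.4468, -0.2294, 0.2033]
tcp_rot: [-0.002, 0.662, 0.75, -0.001]
wrist_force: [0.0, 0.1, 0.2]
grip_width: 0.0502
```

```bash
python3 -m crank '[[[-0.1,-0.86,0],[0,0,1],5],[[0,0,-3],[0,0,1],5],[[0,0,-4],[0,0,0],5],[[0,0,-2.2],[0,0,0],5],[[0,0,0],[0,0,0],5]]' 
python3 -m crank '[[[0,0,0],[0,0,0],5]]'
python3 - <<'E'
from h import *
import pickle
d=cam('wrist');pickle.dump(d,open('w2.pkl','wb'));st()
c=d['img'][180:420,120:440];save('w2',cv2.resize(c,(640,480)));print((proj(d,[[.446,-.238,.155],[.446,-.238,.085]])-[120,180])*2)
E
```

```text
clock: 3.32
position: [0.4469, -0.2384, 0.1131]
tcp_rot: [-0.0, 0.649, 0.761, -0.0]
wrist_force: [-0.3, -0.6, 0.7]
grip_width: 0.0499
clock: 3.45
position: [0.4476, -0.2391, 0.1143]
tcp_rot: [0.001, 0.649, 0.761, 0.001]
wrist_force: [0.6, 0.3, 0.7]
grip_width: 0.0501
t 3.5 p [ 0.4476 -0.2391  0.1143] z [ 0.002  0.    -1.   ] y [0.987 0.158 0.002] F [0.2 0.2 0. ] w 0.0497
[[317.50183921 204.4333212 ]
 [318.21782905 106.62700591]]
```

View pics/w2.png

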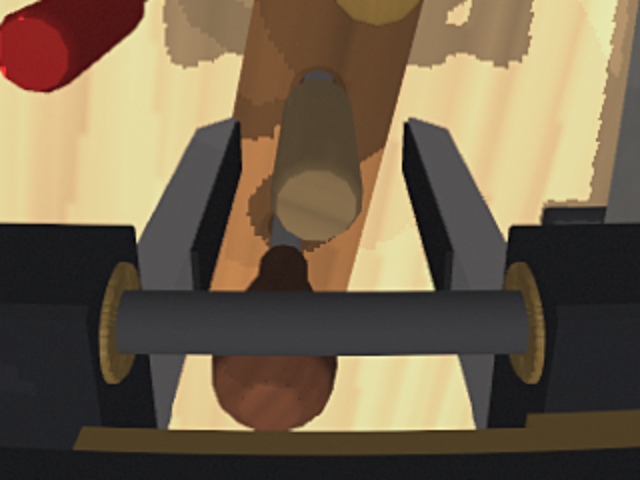

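```bash
python3 -m crank '[[[0,0,-0.2],[0,0,0],1.8],[[0,0,0],[0,0,0],1.8],[[0,0,0],[0,0,0],1.8],[[0,0,0],[0,0,0],1.8]]' 30
python3 -m crank '[[[0,0,0],[0,0,0],1.8],[[0,0,3],[0,0,0],1.8],[[0,0,5],[0,0,0],1.8],[[0,0,5],[0,0,0],1.8],[[0,0,5],[0,0,0],1.8]]'
python3 -m crank '[[[0,0,3],[0,0,0],1.8],[[0,0,0],[0,0,0],1.8]]'
python3 - <<'E'
from h import *
st();
E
```

```text
clock: 4.0
position: [0.4465, -0.2392, 0.1108]
tcp_rot: [0.0, 0.649, 0.761, 0.0]
wrist_force: [0.1, -0.4, 3.3]
grip_width: 0.0238
clock: 4.62
position: [0.446, -0.2393, 0.292]
tcp_rot: [-0.0, 0.649, 0.761, -0.0]
wrist_force: [1.0, 1.4, -1.4]
grip_width: 0.0237
clock: 4.88
position: [0.4472, -0.2394, 0.3222]
tcp_rot: [0.001, 0.649, 0.761, 0.001]
wrist_force: [-0.0, 0.8, -1.9]
grip_width: 0.0233
t 4.875 p [ 0.4472 -0.2394  0.3222] z [ 0.003  0.001 -1.   ] y [0.987 0.158 0.003] F [-0.   0.8 -1.9] w 0.0233
```

```bash
python3 -m crank '[[[2,4,3.8],[0,0,0],1.8],[[2.6,5,0],[0,0,0],1.8],[[2.6,5,0],[0,0,0],1.8],[[2.6,5,0],[0,0,0],1.8],[[2.6,5,0],[0,0,0],1.8]]'
python3 -m crank '[[[2.8,4.7,0],[0,0,0],1.8],[[0,0,-1],[0,0,0],1.8],[[0,0,0],[0,0,0],1.8],[[0,0,0],[0,0,0],1.8]]'
python3 - <<'E'
from h import *
import pickle
st()
s=cam('scene');w=cam('wrist')
pickle.dump((s,w),open('a1.pkl','wb'))
p=np.array(r.sense()['position']);f=p-[0,0,.0958]
print('pred foot scene',proj(s,[f,[.5985,.0478,.226]]),'wrist',proj(w,[f,[.5985,.0478,.226]]))
c=lambda d,x,y:cv2.resize(d['img'][y:y+150,x:x+100],(400,600),interpolation=cv2.INTER_CUBIC)
u=proj(s,[f])[0].astype(int)-[50,90];v=proj(w,[f])[0].astype(int)-[50,60];u=np.clip(u,0,[460,270]);v=np.clip(v,0,[460,270]);print(u,v)
save('a1',np.hstack([c(s,*u),c(w,*v)]))
E
```

```text
clock: 5.5
position: [0.5707, 0.0025, 0.3572]
tcp_rot: [-0.001, 0.649, 0.761, -0.001]
wrist_force: [1.2, -1.3, -1.4]
grip_width: 0.0233
clock: 6.0
position: [0.598, 0.0465, 0.3486]
tcp_rot: [-0.0, 0.65, 0.76, -0.0]
wrist_force: [0.6, -0.3, -1.5]
grip_width: 0.0236
t 6.0 p [0.598  0.0465 0.3486] z [-0.  0. -1.] y [ 0.988  0.156 -0.   ] F [ 0.6 -0.3 -1.5] w 0.0236
pred foot scene [[348.22524092 204.61166067]
 [347.05563036 215.29614416]] wrist [[281.13173541 209.31091529]
 [281.4764894  200.91562704]]
[298 114] [231 149]
```

View pics/a1.png

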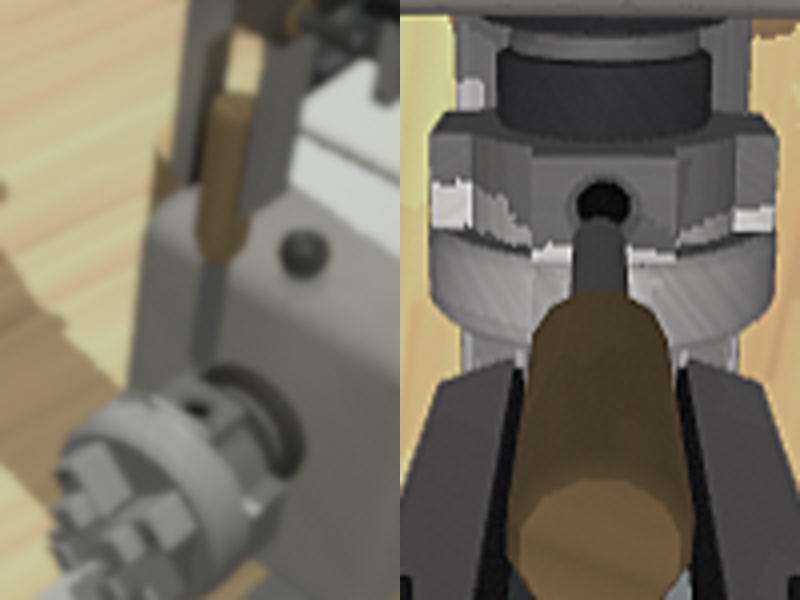

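```bash
python3 - <<'E'
from h import *
import pickle
s,w=pickle.load(open('a1.pkl','rb'))
print(tri(s,(347.3,216),w,(281.5,199.8)))
E
python3 -m crank '[[[0.05,0.1,-1.5],[0,0,0],1.8],[[0,0,-1],[0,0,0],1.8],[[0,0,-0.5],[0,0,0],1.8],[[0,0,-0.5],[0,0,0],1.8],[[0,0,0],[0,0,0],1.8]]'
```

```text
(array([0.59855066, 0.04849338, 0.22387364]), np.float64(0.0002869443566788292))
clock: 6.72
position: [0.5988, 0.0485, 0.3134]
tcp_rot: [0.0, 0.649, 0.761, -0.0]
wrist_force: [1.3, -3.2, -2.5]
grip_width: 0.0234
```

```bash
python3 -m crank '[[[0,0,-0.5],[0,0,0],1.8],[[0,0,-0.4],[0,0,0],1.8],[[0,0,-0.3],[0,0,0],1.8],[[0,0,0],[0,0,0],1.8]]'
python3 -m crank '[[[0,0,-0.2],[0,0,0],1.8],[[0,0,-0.1],[0,0,0],1.8],[[0,0,0],[0,0,0],1.8]]'
```

```text
clock: 7.22
position: [0.5989, 0.0487, 0.3014]
tcp_rot: [0.0, 0.649, 0.761, -0.0]
wrist_force: [1.1, -4.7, -3.3]
grip_width: 0.0234
clock: 7.6
position: [0.599, 0.0487, 0.2987]
tcp_rot: [0.0, 0.649, 0.761, -0.0]
wrist_force: [0.9, -4.9, -0.5]
grip_width: 0.0235
```

```bash
for i in 1 2 ; do python3 -m crank '[[[0,-0.02,-0.1],[0,0,0],1.8],[[0,0,0],[0,0,0],1.8]]' | grep -E 'posi|force'; done
```

```text
position: [0.599, 0.0486, 0.2977]
wrist_force: [0.9, -4.7, 0.5]
position: [0.5991, 0.0485, 0.2972]
wrist_force: [-0.4, -3.6, 7.3]
```

```bash
python3 -m crank '[[[0.2,0.03,0.03],[-0.16,0.99,0],1.8],[[0.2,0.03,0],[-0.16,0.99,0],1.8],[[0,0,0],[0,0,0],1.8]]' | grep -E 'posi|force'
for i in 1 2; do python3 -m crank '[[[0.2,0.03,-0.01],[-0.16,0.99,0],1.8],[[0,0,0],[0,0,0],1.8]]' | grep -E 'posi|force'; done; python3 -c "
from h import *;st();print(r.sense()['ft_torque'])"
```

```text
position: [0.6028, 0.0491, 0.2971]
wrist_force: [-5.0, -3.7, 9.5]
position: [0.6045, 0.0494, 0.297]
wrist_force: [-6.6, -4.3, 11.4]
position: [0.6062, 0.0497, 0.2968]
wrist_force: [-7.7, -4.1, 12.0]
t 8.975 p [0.6062 0.0497 0.2968] z [-0.073 -0.011 -0.997] y [ 0.985  0.157 -0.074] F [-7.7 -4.1 12. ] w 0.0234
[-1.31177155  2.97871359  0.04287852]
```

```bash
for i in 1 2 3; do python3 -m crank '[[[0.1,0.016,0.01],[-0.08,0.5,0],1.8],[[0,0,0],[0,0,0],1.8]]' | grep -E 'posi|force'; done; python3 -c "
from h import *;st();print(r.sense()['ft_torque'])"
```

```text
position: [0.6069, 0.0498, 0.2968]
wrist_force: [-9.1, -3.7, 10.5]
position: [0.6077, 0.05, 0.2968]
wrist_force: [-9.2, -4.0, 10.9]
position: [0.6085, 0.0502, 0.2967]
wrist_force: [-11.3, -3.8, 9.7]
t 9.725 p [0.6085 0.0502 0.2967] z [-0.1   -0.015 -0.995] y [ 0.982  0.157 -0.101] F [-11.3  -3.8   9.7] w 0.0236
[-1.32247274  3.55287157  0.0640177 ]
```

```bash
for i in 1 2 ; do python3 -m crank '[[[0.1,0.016,0.0],[-0.08,0.5,0],1.8],[[0,0,0],[0,0,0],1.8]]' | grep -E 'posi|force'; done
python3 - <<'E'
from h import *
import pickle
st();print(r.sense()['ft_torque'])
s,w=pickle.load(open('a1.pkl','rb'));n=cam('scene')
c=lambda d:cv2.resize(d['img'][190:280,300:400],(400,360),interpolation=cv2.INTER_CUBIC)
a,b=c(s),c(n);save('b1',np.hstack([a,b]));print(cv2.absdiff(a,b).mean())
E
```

```text
position: [0.6093, 0.0503, 0.2966]
wrist_force: [-12.0, -3.8, 9.5]
position: [0.6102, 0.0505, 0.2966]
wrist_force: [-11.4, -5.1, 8.8]
t 10.225 p [0.6102 0.0505 0.2966] z [-0.118 -0.018 -0.993] y [ 0.98   0.156 -0.12 ] F [-11.4  -5.1   8.8] w 0.0238
[-1.26591592  4.03240637  0.10667202]
6.523326388888889
```

View pics/b1.png

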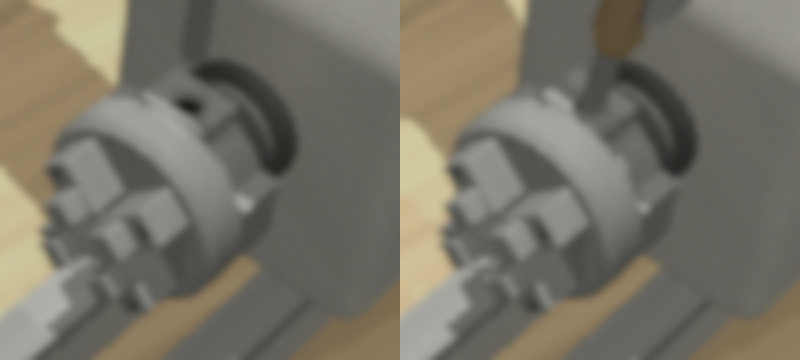

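```bash
cat > rot.py <<'E'
from h import *
import pickle
s,w=pickle.load(open('a1.pkl','rb'));n=cam('scene');st()
g=lambda d:cv2.cvtColor(d['img'],cv2.COLOR_BGR2GRAY)
a,b=g(s),g(n)
# points on jaws / face, LK flow, then compare in the face plane around the axis
pts=cv2.goodFeaturesToTrack(a[222:270,309:350],40,.02,3).reshape(-1,1,2)+np.float32([309,222])
q,ok,e=cv2.calcOpticalFlowPyrLK(a,b,pts.astype(np.float32),None,winSize=(11,11))
ya=np.array([-.156,.988,0]);x=np.array([.988,.156,0]);C=np.array([.5985,.048,.179])-.06*ya
def pl(u):
    o,v=ray(s,u);p=o+v*((C-o)@ya)/(v@ya)-C;return p@x,p[2]
A=np.array([pl(u) for u in pts[:,0]]);B=np.array([pl(u) for u in q[:,0]])
d=B-A;rr=(A**2).sum(1);k=(rr<.05**2)&(rr>.015**2)&(ok[:,0]>0)
th=np.degrees((d[:,0]*A[:,1]-d[:,1]*A[:,0])/rr)[k]
M,_=cv2.estimateAffinePartial2D(A[k]*1000,B[k]*1000);print('n',k.sum(),'median turn (+ = hole to +x)',np.median(th).round(2),'fit',np.degrees(np.arctan2(M[0,1],M[0,0])).round(2))
E
python3 rot.py
```

```text
t 10.325 p [0.6101 0.0505 0.2966] z [-0.118 -0.018 -0.993] y [ 0.98   0.156 -0.119] F [-12.   -4.5   8. ] w 0.024
n 28 median turn (+ = hole to +x) 0.75 fit 1.24
```

```bash
for i in 1 2 3; do python3 -m crank '[[[0.1,0.016,0.0],[-0.08,0.5,0],1.8],[[0,0,0],[0,0,0],1.8]]' | grep -E 'posi|force'; done; python3 rot.py
```

```text
position: [0.611, 0.0507, 0.2965]
wrist_force: [-13.2, -4.3, 7.7]
position: [0.6118, 0.0508, 0.2964]
wrist_force: [-13.4, -3.6, 7.5]
position: [0.6127, 0.051, 0.2963]
wrist_force: [-14.2, -3.8, 6.7]
t 11.125 p [0.6126 0.0509 0.2963] z [-0.145 -0.022 -0.989] y [ 0.977  0.156 -0.147] F [-14.8  -3.6   6.1] w 0.0236
n 28 median turn (+ = hole to +x) 1.27 fit 1.29
```

```bash
python3 -m crank '[[[-0.4,-0.064,0.0],[0.32,-2,0],1.8],[[-0.4,-0.064,0],[0.32,-2,0],1.8],[[-0.4,-0.064,0.0],[0.32,-2,0],1.8],[[-0.4,-0.064,0],[0.32,-2,0],1.8],[[0,0,0],[0,0,0],1.8]]' | grep -E 'posi|force'; python3 rot.py
for i in 1 2 3 4 ; do python3 -m crank '[[[-0.2,-0.032,0.0],[0.16,-1,0],1.8],[[0,0,0],[0,0,0],1.8]]' | grep -E 'posi|force'; done; python3 rot.py
```

```text
position: [0.5987, 0.0489, 0.2973]
wrist_force: [0.6, -3.8, 0.3]
t 11.8 p [0.5989 0.0489 0.2972] z [-0.     0.001 -1.   ] y [0.987 0.158 0.   ] F [-1.1 -2.6  2.8] w 0.0234
n 28 median turn (+ = hole to +x) 0.05 fit 0.09
position: [0.5973, 0.0484, 0.2972]
wrist_force: [1.8, -1.4, 2.9]
position: [0.5954, 0.048, 0.2973]
wrist_force: [4.6, -1.1, 0.4]
position: [0.5936, 0.0477, 0.2973]
wrist_force: [7.4, -0.7, -1.5]
position: [0.5919, 0.0475, 0.2974]
wrist_force: [9.4, 0.5, -2.7]
t 12.85 p [0.592  0.0475 0.2974] z [ 0.073  0.011 -0.997] y [0.985 0.157 0.074] F [ 9.4 -0.3 -1.8] w 0.0234
n 28 median turn (+ = hole to +x) -0.21 fit -0.18
```

```bash
for i in 1 2 3 4 5; do python3 -m crank '[[[-0.1,-0.016,0.0],[0.08,-0.5,0],1.8],[[0,0,0],[0,0,0],1.8]]' | grep -E 'force'; done; python3 rot.py
```

```text
wrist_force: [10.5, 0.7, -3.5]
wrist_force: [12.1, 0.9, -4.7]
wrist_force: [11.0, 1.0, -5.3]
wrist_force: [12.8, -0.4, -4.6]
wrist_force: [12.4, 1.8, -4.4]
t 14.15 p [0.5874 0.047  0.2975] z [ 0.117  0.018 -0.993] y [0.981 0.157 0.118] F [13.2  1.  -4.2] w 0.0236
n 28 median turn (+ = hole to +x) -0.2 fit -0.24
```

```bash
for i in 1 2 3 4; do python3 -m crank '[[[-0.1,-0.016,0.0],[0.08,-0.5,0],1.8],[[0,0,0],[0,0,0],1.8]]' | grep -E 'force'; done; python3 rot.py
```

```text
wrist_force: [12.9, 0.9, -6.2]
wrist_force: [13.0, 1.1, -7.2]
wrist_force: [13.6, 0.6, -7.4]
wrist_force: [14.5, 1.0, -7.6]
t 15.2 p [0.5833 0.0463 0.2974] z [ 0.151  0.024 -0.988] y [0.976 0.156 0.153] F [13.1  1.5 -8.2] w 0.0237
n 28 median turn (+ = hole to +x) -1.45 fit -0.97
```

```bash
for i in 1 2; do python3 -m crank '[[[0.4,0.064,0.0],[-0.32,2,0],1.8],[[0.4,0.064,0],[-0.32,2,0],1.8],[[0,0,0],[0,0,0],1.8],[[0,0,0],[0,0,0],1.8]]' | grep -E 'posi|force'; python3 rot.py; done
```

```text
position: [0.5904, 0.0472, 0.2971]
wrist_force: [3.6, 0.4, 2.9]
t 15.75 p [0.5903 0.0472 0.2972] z [ 0.08   0.013 -0.997] y [0.984 0.157 0.081] F [4.1 0.4 2.3] w 0.0232
n 28 median turn (+ = hole to +x) -1.28 fit -1.15
position: [0.5979, 0.0485, 0.2973]
wrist_force: [0.4, 1.3, 7.6]
t 16.3 p [0.5979 0.0485 0.2973] z [ 0.009  0.002 -1.   ] y [0.987 0.157 0.009] F [-0.2 -0.5  7.2] w 0.0235
n 28 median turn (+ = hole to +x) -1.04 fit -1.1
```

```bash
python3 -m crank '[[[-0.41,-0.064,-0.01],[0.32,-2,0],1.8],[[-0.41,-0.064,-0.01],[0.32,-2,0],1.8],[[-0.4,-0.063,-0.03],[0.32,-2,0],1.8],[[-0.4,-0.063,-0.03],[0.32,-2,0],1.8],[[0,0,0],[0,0,0],1.8]]' | grep -E 'posi|force'
for i in 1 2; do python3 -m crank '[[[-0.2,-0.032,-0.03],[0.16,-1,0],1.8],[[0,0,0],[0,0,0],1.8],[[-0.2,-0.032,-0.03],[0.16,-1,0],1.8],[[0,0,0],[0,0,0],1.8]]' | grep -E 'posi|force'; python3 rot.py; done
```

```text
position: [0.5826, 0.0462, 0.297]
wrist_force: [12.5, 1.9, -4.9]
position: [0.5789, 0.0455, 0.2964]
wrist_force: [12.8, 1.7, -4.4]
t 17.475 p [0.579  0.0456 0.2964] z [ 0.186  0.03  -0.982] y [0.97  0.155 0.189] F [12.2  1.5 -3.4] w 0.0237
n 28 median turn (+ = hole to +x) -3.35 fit -2.02
position: [0.5748, 0.0448, 0.2957]
wrist_force: [13.4, 0.8, -5.7]
t 18.025 p [0.5749 0.0449 0.2957] z [ 0.22   0.036 -0.975] y [0.963 0.154 0.223] F [13.1  1.6 -5.9] w 0.0237
n 28 median turn (+ = hole to +x) -4.71 fit -3.18
```

```bash
python3 -m crank '[[[-0.39,-0.062,-0.1],[0.32,-2,0],1.8],[[0,0,0],[0,0,0],1.8],[[-0.39,-0.062,-0.1],[0.32,-2,0],1.8],[[0,0,0],[0,0,0],1.8]]' | grep -E 'posi|force'
python3 -m crank '[[[-0.385,-0.06,-0.12],[0.32,-2,0],1.8],[[0,0,0],[0,0,0],1.8],[[-0.385,-0.06,-0.12],[0.32,-2,0],1.8],[[0,0,0],[0,0,0],1.8]]' | grep -E 'posi|force'; python3 rot.py
python3 -m crank '[[[-0.38,-0.06,-0.15],[0.32,-2,0],1.8],[[0,0,0],[0,0,0],1.8],[[-0.38,-0.06,-0.15],[0.32,-2,0],1.8],[[0,0,0],[0,0,0],1.8]]' | grep -E 'posi|force'; python3 rot.py
```

```text
position: [0.5669, 0.0436, 0.294]
wrist_force: [13.5, 2.0, -4.0]
position: [0.5592, 0.0423, 0.2916]
wrist_force: [14.9, 1.0, -5.0]
t 19.075 p [0.5593 0.0424 0.2917] z [ 0.354  0.058 -0.933] y [0.922 0.147 0.359] F [13.5  2.2 -2.5] w 0.0238
n 28 median turn (+ = hole to +x) -13.09 fit -1.94
position: [0.5516, 0.0411, 0.2888]
wrist_force: [14.1, 1.0, -3.1]
t 19.625 p [0.5517 0.0411 0.2889] z [ 0.418  0.068 -0.906] y [0.894 0.143 0.424] F [12.8  1.4 -1.4] w 0.0238
n 28 median turn (+ = hole to +x) -16.42 fit -2.62
```

```bash
python3 -m crank '[[[-0.37,-0.058,-0.17],[0.32,-2,0],1.8],[[0,0,0],[0,0,0],1.8],[[-0.36,-0.057,-0.19],[0.32,-2,0],1.8],[[0,0,0],[0,0,0],1.8],[[0,0,0],[0,0,0],1.8]]' | grep -E 'posi|force'; python3 rot.py
python3 - <<'E'
from h import *
import pickle
n=cam('scene');w=cam('wrist');pickle.dump((n,w),open('c1.pkl','wb'))
c=lambda d,x,y:cv2.resize(d['img'][y:y+150,x:x+100],(400,600),interpolation=cv2.INTER_CUBIC)
save('c1',np.hstack([c(n,290,130),c(w,231,149)]))
E
```

```text
position: [0.5446, 0.04, 0.2855]
wrist_force: [9.4, 1.2, 4.6]
t 20.3 p [0.5446 0.0401 0.2856] z [ 0.48   0.078 -0.874] y [0.863 0.138 0.487] F [9.2 0.9 4.5] w 0.0232
n 28 median turn (+ = hole to +x) -20.33 fit -1.97
```

View pics/c1.png

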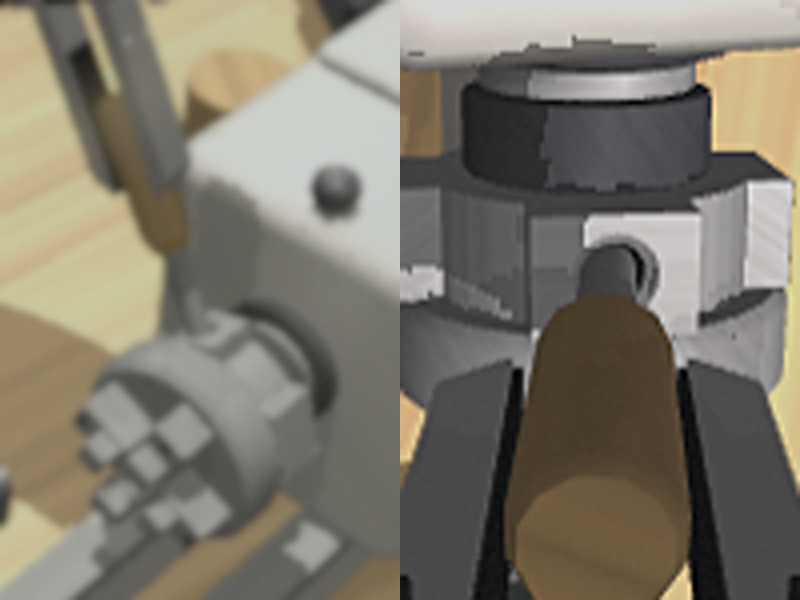

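```bash
python3 -m crank '[[[0.318,0.05,0.157],[-0.27,1.73,0],1.8],[[0.318,0.05,0.157],[-0.27,1.73,0],1.8],[[0,0,0],[0,0,0],1.8]]' | grep -E 'posi|force'
python3 -m crank '[[[0.318,0.05,0.157],[-0.27,1.73,0],1.8],[[0.318,0.05,0.157],[-0.27,1.73,0],1.8],[[0,0,0],[0,0,0],1.8]]' | grep -E 'posi|force'; python3 rot.py
```

```text
position: [0.55, 0.0409, 0.2874]
wrist_force: [4.0, 1.0, 3.5]
position: [0.5555, 0.0415, 0.2897]
wrist_force: [0.0, 0.2, -0.9]
t 21.2 p [0.5553 0.0415 0.2895] z [ 0.367  0.059 -0.928] y [0.917 0.146 0.372] F [-0.2  0.2 -0.5] w 0.0233
n 28 median turn (+ = hole to +x) -19.51 fit -0.31
```

```bash
python3 -m crank '[[[-0.18,-0.03,0.46],[0,0,0],1.8],[[-0.37,-0.06,0.93],[0,0,0],1.8],[[0,0,0],[0,0,0],1.8]]' | grep -E 'posi|force'
python3 -m crank '[[[-0.37,-0.06,0.93],[0,0,0],1.8],[[-0.37,-0.06,0.93],[0,0,0],1.8],[[-0.55,-0.09,1.4],[0,0,0],1.8],[[-1.1,-0.2,2.8],[0,0,0],1.8],[[-1.1,-0.2,2.8],[0,0,0],1.8]]' | grep -E 'posi|force'; python3 rot.py
```

```text
position: [0.5505, 0.0406, 0.3052]
wrist_force: [-0.6, 0.0, -0.4]
position: [0.5151, 0.0343, 0.3943]
wrist_force: [0.8, -0.0, -0.3]
t 22.25 p [0.5154 0.0343 0.398 ] z [ 0.372  0.061 -0.926] y [0.915 0.144 0.377] F [ 0.5 -1.2  3.9] w 0.0237
n 28 median turn (+ = hole to +x) -20.01 fit -9.47
```

```bash
python3 -m crank '[[[-1.2,-4.5,0],[-1.14,7.1,0],1.8],[[-1.2,-5.5,0],[-1.14,7.1,0],1.8],[[-1.4,-5.5,0],[-1.14,7.1,0],1.8],[[-1.6,-5.8,-1],[-0.05,0.3,0],1.8],[[-1.5,-5.8,-2],[0,0,0],1.8]]' 
python3 -m crank '[[[0,-0.3,-6],[0,0,0],1.8],[[0,0,-3],[0,0,0],1.8],[[0,0,0],[0,0,0],1.8],[[0,0,0],[0,0,0],1.8]]'
python3 - <<'E'
from h import *
import pickle
st();s=cam('scene');w=cam('wrist');t=cam('top');pickle.dump((s,w,t),open('e1.pkl','wb'))
p=np.array(r.sense()['position']);f=p-[0,0,.0958]
h=[.4456,-.2382,.07]
print(proj(s,[f,h]),proj(w,[f,h]))
u=np.array(proj(s,[f])[0]).astype(int)-[50,90];v=np.array([231,149]);print(u)
c=lambda d,x,y:cv2.resize(d['img'][y:y+150,x:x+100],(400,600),interpolation=cv2.INTER_CUBIC)
save('e1',np.hstack([c(s,*u),c(w,*v)]))
# chuck hole from wrist not visible; top view hole
g=t['img'][135:205,235:315];save('e1t',cv2.resize(g,(640,560),interpolation=cv2.INTER_CUBIC))
E
```

```text
clock: 22.88
position: [0.4466, -0.2378, 0.3633]
tcp_rot: [0.001, 0.649, 0.761, 0.0]
wrist_force: [1.1, -0.1, -1.3]
grip_width: 0.0231
clock: 23.38
position: [0.4469, -0.2337, 0.2979]
tcp_rot: [-0.001, 0.647, 0.763, 0.001]
wrist_force: [1.0, -0.6, -1.1]
grip_width: 0.0236
t 23.375 p [ 0.4469 -0.2337  0.2979] z [-0.     0.003 -1.   ] y [0.987 0.163 0.   ] F [ 1.  -0.6 -1.1] w 0.0236
[[173.04309079 242.86471663]
 [181.25993645 287.41668814]] [[281.10634385 209.40480224]
 [279.00116731 185.78632276]]
[123 152]
```

View pics/e1.png

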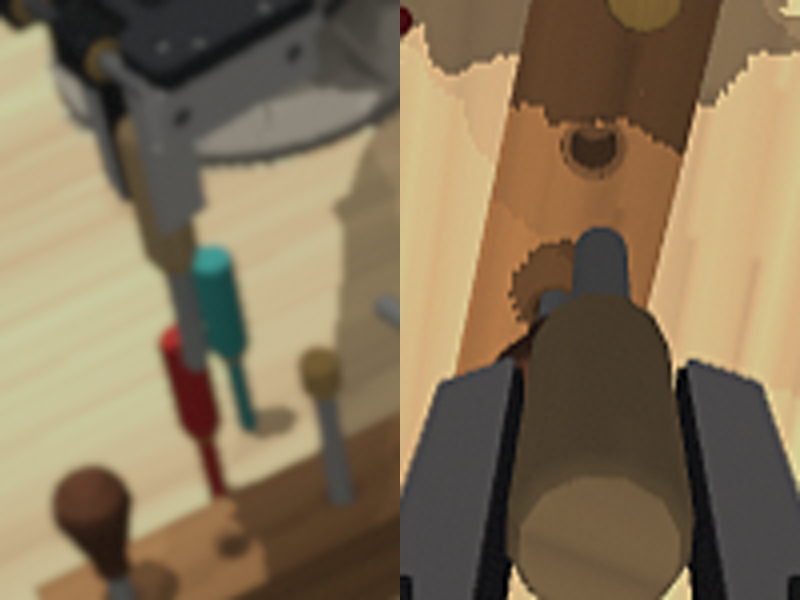

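```bash
python3 -m crank '[[[-0.05,-0.5,-3],[0,0,0],1.8],[[0,0,-5],[0,0,0],1.8],[[0,0,-3],[0,0,0],1.8],[[0,0,0],[0,0,0],1.8]]' | grep -E 'posi|force'
python3 - <<'E'
from h import *
st();w=cam('wrist');s=cam('scene')
p=np.array(r.sense()['position']);print(proj(w,[p-[0,0,.0958],[.4456,-.2382,.07]]))
E
```

```text
position: [0.4455, -0.2378, 0.1863]
wrist_force: [0.0, -1.0, -0.6]
t 24.025 p [ 0.4455 -0.2378  0.1863] z [-0.003  0.004 -1.   ] y [ 0.987  0.164 -0.002] F [ 0.  -1.  -0.6] w 0.0238
[[282.52694865 211.36314584]
 [281.29485775 204.58329539]]
```

```bash
python3 -m crank '[[[0.08,-0.12,-1],[0,0,0],1.8],[[0,0,-1],[0,0,0],1.8],[[0,0,-0.7],[0,0,0],1.8],[[0,0,0],[0,0,0],1.8]]' | grep -E 'posi|force'
python3 -m crank '[[[0,0,-0.8],[0,0,0],1.8],[[0,0,-0.8],[0,0,0],1.8],[[0,0,0],[0,0,0],1.8]]' | grep -E 'posi|force'
```

```text
position: [0.4465, -0.2393, 0.1592]
wrist_force: [0.5, -0.3, -1.5]
position: [0.4465, -0.2393, 0.143]
wrist_force: [-0.3, -0.4, -1.9]
```

```bash
python3 -m crank '[[[0,0,-1],[0,0,0],1.8],[[0,0,-1],[0,0,0],1.8],[[0,0,-0.6],[0,0,0],1.8],[[0,0,0],[0,0,0],1.8]]' | grep -E 'posi|force'
for i in 1 2 3; do python3 -m crank '[[[0,0,-0.15],[0,0,0],1.8],[[0,0,0],[0,0,0],1.8]]' | grep -E 'posi|force'; done
```

```text
position: [0.4466, -0.2395, 0.1172]
wrist_force: [0.6, -0.7, -0.9]
position: [0.447, -0.2393, 0.1162]
wrist_force: [0.2, -0.5, -0.9]
position: [0.447, -0.2393, 0.1146]
wrist_force: [-0.8, -0.1, -1.9]
position: [0.4469, -0.2393, 0.1131]
wrist_force: [-0.2, -1.0, -1.2]
```

```bash
python3 -m crank '[[[0,0,-0.15],[0,0,0],1.8],[[0,0,0],[0,0,0],1.8]]' | grep -E 'posi|force'
python3 -m crank '[[[0,0,0],[0,0,0],3],[[0,0,0],[0,0,0],5],[[0,0,0],[0,0,0],5],[[0,0,3],[0,0,0],5],[[0,0,5],[0,0,0],5]]'
python3 -m crank '[[[0,0,5],[0,0,0],5],[[0,0,5],[0,0,0],5],[[-1,6,4],[0,0,0],5],[[-1,6,2],[0,0,0],5],[[0,0,0],[0,0,0],5]]'
python3 - <<'E'
from h import *
import pickle
st();s=cam('scene');w=cam('wrist');t=cam('top');pickle.dump((s,w,t),open('f1.pkl','wb'))
def c(d,x0,y0,w,h): return cv2.resize(d['img'][y0:y0+h,x0:x0+w],(400,300),interpolation=cv2.INTER_CUBIC)
save('f1',np.vstack([np.hstack([c(s,130,225,120,90),c(s,300,195,100,75)]),np.hstack([c(w,180,200,200,150),c(t,235,135,80,60)])]))
print('wrist pred',proj(w,[[.4456,-.2382,.155]]),'scene',proj(s,[[.4456,-.2382,.155]]))
ya=np.array([-.156,.988,0]);x=np.array([.988,.156,0]);a=np.array([.5985,.048,.179])
for th in(-16,-20,-24):
  q=np.radians(th);print(th,(proj(t,[a+.047*(np.sin(q)*x+np.cos(q)*np.array([0,0,1]))])-[235,135])*5+[400,300],proj(w,[a+.047*(np.sin(q)*x+np.cos(q)*np.array([0,0,1]))]))
E
```

```text
position: [0.4468, -0.2393, 0.1115]
wrist_force: [0.9, -0.4, -1.5]
clock: 27.12
position: [0.446, -0.2393, 0.1918]
tcp_rot: [-0.003, 0.647, 0.763, 0.0]
wrist_force: [0.9, 0.8, 1.1]
grip_width: 0.0499
clock: 27.75
position: [0.4337, -0.1604, 0.3235]
tcp_rot: [-0.015, 0.643, 0.766, 0.005]
wrist_force: [0.4, 0.1, -0.2]
grip_width: 0.05
t 27.75 p [ 0.4337 -0.1604  0.3235] z [-0.016  0.026 -1.   ] y [ 0.985  0.173 -0.011] F [ 0.4  0.1 -0.2] w 0.05
wrist pred [[281.64121965 258.75216998]] scene [[174.34115574 260.31393418]]
-16 [[515.12265436 477.47411327]] [[502.35058033   8.08926178]]
-20 [[516.05318395 484.28859371]] [[498.21891627   8.14020832]]
-24 [[516.99399297 491.04887412]] [[494.02596432   8.29333207]]
```

View pics/f1.png

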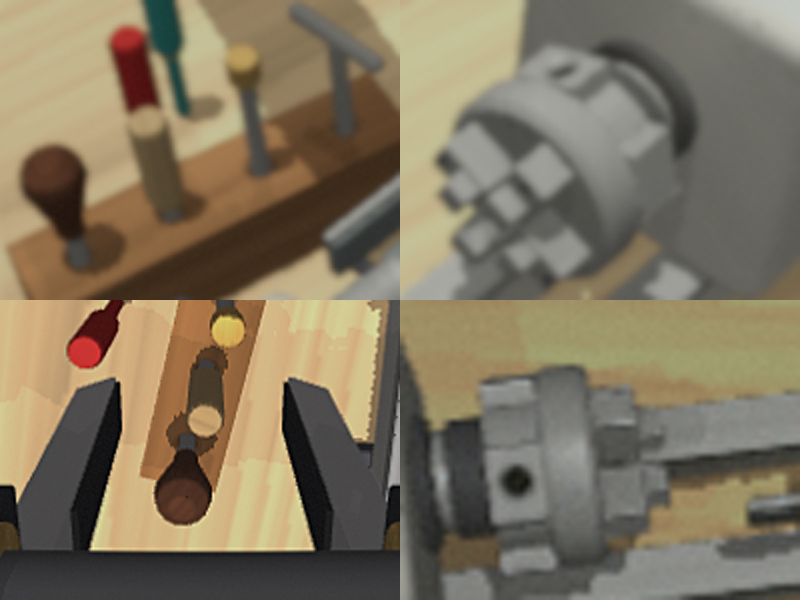

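```bash
python3 -m crank '[[[0,0,0],[0,0,0],5],[[0,0,0],[0,0,0],5],[[0,0,0],[0,0,0],5]]'; python3 rot.py; python3 -c "
from plant import r
print(r.hand_in())"
```

```text
clock: 28.28
position: [0.4331, -0.1634, 0.3222]
tcp_rot: [-0.014, 0.645, 0.764, 0.0]
wrist_force: [-0.1, 0.9, -0.5]
grip_width: 0.0501
t 28.325 p [ 0.4331 -0.1633  0.3223] z [-0.021  0.019 -1.   ] y [ 0.986  0.168 -0.017] F [ 0.4 -0.4  0.8] w 0.05
n 28 median turn (+ = hole to +x) -14.5 fit 1.6
the job is handed in; nothing more can be done
None
```

The chuck is backed off by about 19° towards the robot, so it has a right-hand thread. The knock-off bar is back in its own rack hole. The job was handed in at about 28 s; it reports no verdict.

**What I did:** I took the bar from the rack and pushed it home, and felt the hole's floor at about 7 N. I then tried both ways gently:
- **Positive way:** force rose to about 15 N, and the chuck had not moved once the bar was returned.
- **Negative way:** the chuck slipped at 12–15 N and stayed turned.

After backing the chuck off I centred the bar, drew it out and stood it back in its hole.

**Last checks:**
- **Bar:** it stands upright in its hole and is released, and the gripper is clear of everything. I felt no floor contact before letting go. By the tool's height the foot should be within about 1 mm of the floor.
- **Other things:** the other rack tools and the red and turquoise look-alikes looked unmoved. I did not look at the wax tin or the blank again at the end.
- **Chuck angle:** the checks disagreed. In the top view the hole sits at about −19°. Feature tracking in the scene view gave −20° just before and after the bar came out, but −14.5° in the last frame, which is below the 16° needed. Its alternative fit never agreed with it. I trust the hole's position in the top view, because the tracking was unreliable over so large a turn.

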